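Load the solder feeder with the reel from the bottom of the storage post

ROBOT

A 6-joint arm with a two-finger parallel gripper is mounted at the origin on the work surface. World frame = base frame: x ahead of the robot, y to its left, z up, the work surface at z = 0. Lengths are in m, angles in rad, forces in N, time in s.
With the tool pointing down it reaches from about 0.3 to 0.825 m from the base axis. Payload 5.4 kg.
Tool frame: the origin (TCP) lies at the very end of the fingers, on their centre line; the grasp point (between the pads) lies 19 mm behind it; z points along the fingers, x is the direction in which the jaws open and shut, and the axes are right-handed (so a half turn about z gives the same grasp; the last joint's range is limited). The gripper opens to 92 mm and grips with 3 to 60 N. Pads are 20 mm wide; open, the fingers measure 128 mm over their backs; the gripper's body (75 mm by 189 mm) begins 69 mm behind the grasp point.
Start: joints at [1.015, 0.158, 1.597, -0, 1.386, -0.21], TCP at [0.195, 0.541, 0.215] pointing down, gripper open.
Joint ranges: [-2.91, 2.91], [-0.94, 2.29], [0.18, 2.7], [-1.29, 4.43], [0.17, 2.64], [-3, 3]. Speed limits (rad/s): [2.57, 2.57, 3.14, 3.14, 3.14, 3.14].

INTERFACE

Orientations are given as a rotation vector (axis times angle).
In Python, from workcell import bot gives the robot as it stands. Calls block until the motion is done:
- bot.goto(position, orientation): joint-space move of the TCP to a pose.
- bot.line_to(position, rot=None, max_speed=0.15): straight line of the TCP; rot=None keeps the orientation; max_speed is the mean speed in m/s.
- bot.set_joints(angles): joint-space move.
- bot.set_gripper(opening, newtons=None): opening from 0.0 (shut) to 1.0 (fully open); newtons is the grip in N (None keeps the last); returns when the fingers have stopped.
- bot.hold(seconds).
- bot.inverse_kinematics(position, orientation): joint angles nearest the present ones, or None.
- bot.read_camera(name): name is "side" or "top"; returns a dict with "pixels" (420x560x3 uint8, blue, green, red), "fx", "fy", "cx", "cy" (pixels), "R" (3x3) and "t" (3): a world point X has camera coordinates R X + t. Camera axes: x right, y down, z forward; pixel columns grow to the right and rows downward; lengths in m; the calibration is good to about 2 mm. A picture is of the moment at which its call begins. There is no depth.
A pose or a line that the arm cannot do raises bot.MotionError and nothing moves.
- bot.job_done(): hands the job in, once; it reports no verdict.
Readings, each from a call of its own:
- bot.current_clock(): time.
- bot.current_joints(): joint angles.
- bot.current_joint_vel(): joint speeds.
- bot.current_effort(): joint torques, N m.
- bot.current_ee_pos(): TCP position.
- bot.current_tool_rot(): TCP orientation.
- bot.current_contact_force(): force on the tool from outside, world axes, zero at the start.
- bot.current_ft_torque(): the same for the moment, N m.
- bot.current_opening(): opening from 0.0 (shut) to 1.0 (fully open).
Only numpy, scipy, OpenCV 4.12 (cv2) and the standard library are available. Lean on these libraries where they do the work, as an engineer would, in place of code of your own. Each camera call takes 0.05 s, during which the arm holds its last target.

TASK

The solder feeder has run out: put its empty reel in the cardboard box and load the feeder's spindle with the wide reel from the bottom of the storage post. To get at it, lift off the two reels stacked on top of it and stand them side by side on the green cutting mat; once the wide reel is on the feeder, put those two back on the post in the same order, the medium one down on the base and the small one on top of it. Set all reels down flat, and leave the battery holder and the tip-cleaner tin alone.

Things in the scene. Friction and masses are not known exactly. Their poses are not given: they have to be found in the camera images.
- wide_reel: Wide full solder reel, 66 mm across and 28 mm high; at the start the lowest of the three on the storage post, its rim showing round the medium reel. Off-white plastic, wound full of solder to just under the rims, so its whole edge can be gripped; both ends flat, bore 24 mm right through. Origin: on its axis at its underside, z along the axis; weight about 0.42 kg.
- medium_reel: Medium full solder reel, 54 mm across and 24 mm high; at the start it stands on the wide reel. Off-white plastic, wound full of solder to just under the rims, so its whole edge can be gripped; both ends flat, bore 24 mm right through. Origin: on its axis at its underside, z along the axis; weight about 0.22 kg.
- small_reel: Small full solder reel, 42 mm across and 22 mm high; at the start it stands on the medium reel, top of the stack. Off-white plastic, wound full of solder to just under the rims, so its whole edge can be gripped; both ends flat, bore 24 mm right through. Origin: on its axis at its underside, z along the axis; weight about 0.11 kg.
- empty_reel: Empty reel of the same plastic, 60 mm across and 28 mm high: two 3 mm flanges on a bare thin hub (31 mm), bore 24 mm right through; at the start on the feeder's spindle. Grip it across the flanges. Origin: on its axis at its underside, z along the axis; weight 30 g.
- storage_post: Fixed storage post: round dark steel base 120 mm across, 8 mm high, with an upright round-nosed steel spindle, 10 mm thick, in its middle, ending 72 mm above the bench. Reels rest on a 44 mm bearing disc at its foot, 10 mm above the bench. Origin: on the spindle axis at bench level, z up.
- feeder: Fixed solder feeder: grey base plate, x -95 to +55, y -45 to +45 mm, 8 mm high, with an upright round-nosed steel spindle, 10 mm thick, ending 60 mm above the bench. A reel rests on a 44 mm bearing disc at its foot, 10 mm above the bench. Two white guide rollers stand at x = -82 mm, 34 mm high, the pair 50 mm wide along y. Origin: on the spindle axis at bench level, z up.
- cutting_mat: Fixed green cutting mat with a fine grid, 210 mm along its x, 148 mm along its y, 3 mm thick. Origin: middle of its underside (top at z = 3 mm).
- empties_box: Fixed open cardboard box, 150 mm along its x, 140 mm along its y, 40 mm high, walls and floor 4 mm thick, empty. Origin: middle of its underside (inner floor at z = 4 mm).
- battery_holder: Bystander, loose: black holder for four battery cells, empty, 62 x 58 x 16 mm. Origin: middle of its underside.
- cleaner_tin: Bystander, loose: dark round tin of brass wool for cleaning iron tips, 62 mm across, 28 mm high. Origin: middle of its underside.

How it is judged:
By the outcome, as a careful person would: the job done as asked, in the order asked, and still so for the second after the job is handed in, with the robot touching nothing.
It also fails if it takes over 144 s, if anything falls off the work surface, if the arm or the gripper's body presses on something with over 40 N, if the wrist force passes 120 N, or if a joint passes its speed limit or range.

## Working session

There is one attempt and no reset: what is moved stays moved. The work goes in short steps, each a Python script; the robot and the scene stay as the last script left them, time stands still between calls to the robot, and variables do not carry over. Pictures are saved under pics/ and viewed, and the job is handed in when it is done.

```bash
ls; mkdir -p pics; python3 - <<'E'
from workcell import bot
import cv2,numpy as np
for n in("top","side"):
    c=bot.read_camera(n); cv2.imwrite(f"pics/{n}0.png",c["pixels"])
    print(n,c["fx"],c["fy"],c["cx"],c["cy"],np.round(c["R"],4).tolist(),np.round(c["t"],4).tolist(), (-c["R"].T@c["t"]).round(3))
print(bot.current_clock(),bot.current_tool_rot(),bot.current_ee_pos())
E
```

```text
pics
top 481.3875790331208 481.3875790331208 297.7500434172661 207.37712205843258 [[-0.0217, -0.9995, -0.0237], [-0.9843, 0.0255, -0.1744], [0.1749, 0.0195, -0.9844]] [0.0216, 0.5565, 1.0284] [ 0.368 -0.013  1.11 ]
side 477.09399899208455 477.09399899208455 280.4082574677464 213.33324418706485 [[0.6681, -0.7441, 0.0062], [-0.5459, -0.4957, -0.6755], [0.5057, 0.4479, -0.7374]] [-0.3886, 0.3644, 0.7764] [ 0.066 -0.456  0.821]
0.1 [ 2.56992298e+00  1.80579505e+00 -2.44339510e-03] [0.19461429 0.54045937 0.21372167]
```

View pics/top0.png

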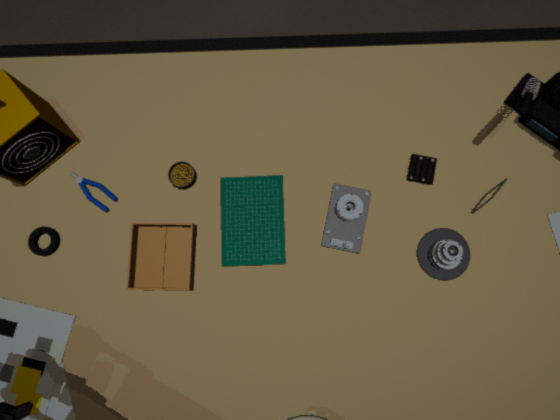

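View pics/side0.png

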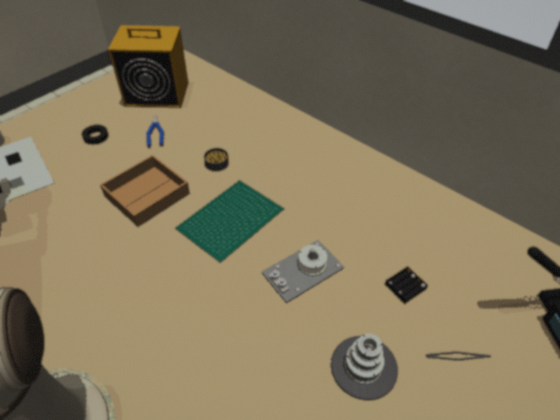

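The top view shows the post at about (443,253), the feeder at (347,215), the mat at (253,220) and the box at (163,257). The battery holder is at (422,169) and the tin at (182,175). I'll enlarge these areas before measuring.

```bash
python3 - <<'E'
import cv2,numpy as np
t=cv2.imread("pics/top0.png");s=cv2.imread("pics/side0.png")
def crop(im,x,y,w,h,k): return cv2.resize(im[y:y+h,x:x+w],None,fx=k,fy=k,interpolation=cv2.INTER_CUBIC)
a=crop(t,315,145,160,140,5);cv2.imwrite("pics/tc0.png",cv2.resize(a,(640,560)))
cv2.imwrite("pics/sc0.png",crop(s,250,220,180,180,3))
E
```

```text
(no output)
```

View pics/tc0.png

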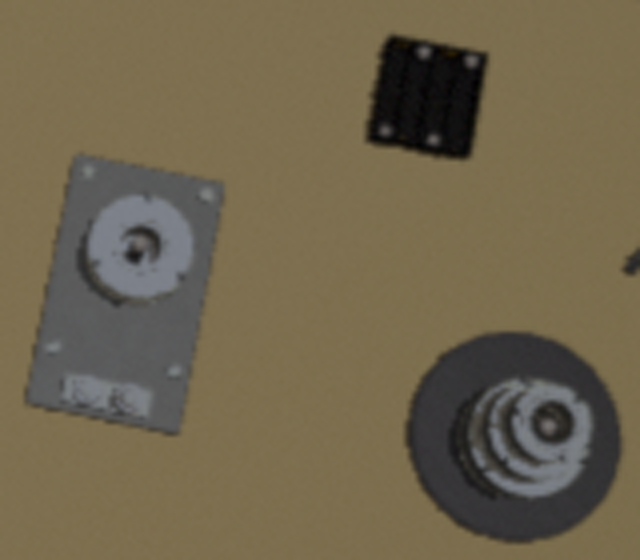

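View pics/sc0.png

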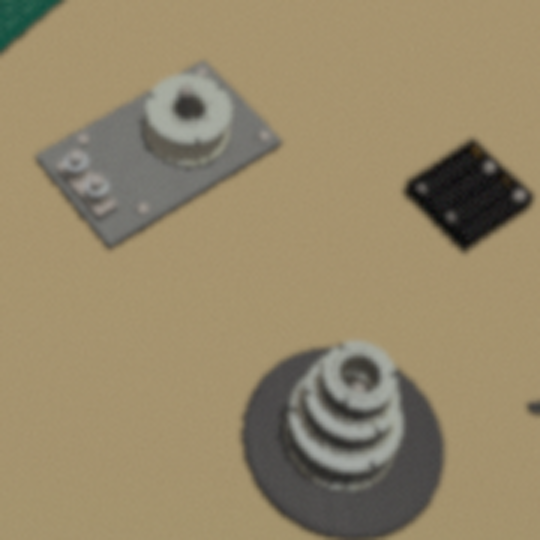

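The crops show the reels sitting off-centre, because the bores are loose on the spindles. I'll measure the base, the reels and the other parts by casting contour rays onto planes at known heights.

```bash
cat >vis.py <<'E'
import cv2,numpy as np
from workcell import bot
def world(c,uv,z):
    uv=np.atleast_2d(uv).astype(float)
    d=np.c_[(uv[:,0]-c["cx"])/c["fx"],(uv[:,1]-c["cy"])/c["fy"],np.ones(len(uv))]@c["R"]
    o=-c["R"].T@c["t"]
    return (o+d*((z-o[2])/d[:,2])[:,None])[:,:2]
def pix(c,P):
    p=np.atleast_2d(P)@c["R"].T+c["t"]
    return np.c_[c["cx"]+c["fx"]*p[:,0]/p[:,2],c["cy"]+c["fy"]*p[:,1]/p[:,2]]
def big(mask,near=None):
    cs,_=cv2.findContours(mask.astype(np.uint8),cv2.RETR_EXTERNAL,cv2.CHAIN_APPROX_NONE)
    if near is not None: cs=[k for k in cs if cv2.pointPolygonTest(k,near,True)>-4]
    return max(cs,key=cv2.contourArea)
def ell(c,k,z):
    w=world(c,k[:,0],z); (x,y),(a,b),_=cv2.fitEllipse((w*1000).astype(np.float32)); return np.round([x,y,a,b],1)
def rect(c,k,z):
    w=world(c,k[:,0],z); (x,y),(a,b),t=cv2.minAreaRect((w*1000).astype(np.float32)); return np.round([x,y,a,b,t],1)
E
cat > m1.py <<'E'
from vis import *
for n in("top","side"):
    c=bot.read_camera(n); im=c["pixels"]; h=cv2.cvtColor(im,cv2.COLOR_BGR2HSV); H,S,V=cv2.split(h)
    N={"top":dict(post=(443,253),feed=(347,215),mat=(253,220),box=(163,257)),"side":dict(post=(365,365),feed=(303,270),mat=(230,220),box=(145,190))}[n]
    g=(S<70)&(V>20)
    k=big(g,N["post"]); print(n,"post",ell(c,k,.008))
    k=big(g,N["feed"]); print("feed",rect(c,k,.008))
    k=big((H>60)&(H<95)&(S>80),N["mat"]); print("mat",rect(c,k,.003))
    x,y=N["box"]; print("boxpix",h[y,x])
    x,y=N["post"]; print(V[y-18:y+14:2,x-20:x+22:2])
    x,y=N["feed"]; print(V[y-22:y+6:2,x-18:x+22:2])
E
python3 m1.py
```

```text
top post [ 449.4 -319.   116.4  117.1]
feed [ 537.4 -102.1   90.5  150.4   76.9]
mat [538.6 116.2 208.5 145.9   0.9]
boxpix [ 17 140 122]
[[112  52  55  54  53  54  54  50  52  54  52  52  52  53  51  52  49  50
   48  89 120]
 [ 54  54  55  54  52  54  52  53  52  51  51  51  52  52  52  51  50  51
   49  50  79]
 [ 55  55  56  56  53  54  50  53  54  58  74  58  70  67  61  54  50  50
   51  50  50]
 [ 56  54  57  57  55  54  50  58  83 112 123 117  88 121 117 108  85  63
   51  50  48]
 [ 58  54  55  55  57  39  50 105  73 101 118  76 124 127 118 131 131 124
   64  52  51]
 [ 58  55  54  54  38  41  90  60 108  93  56 122 122 115  82  65  95 122
   88  72  50]
 [ 57  55  57  40  45  61  88  51  90  64  44 117 121  50  44  54  39  90
  122 121  56]
 [ 57  58  56  38  39  70  64  73  92  44  98 102  88  53  60  50  49  43
  119 127  66]
 [ 56  57  50  33  35  74  54  65  83  47  96 121  98  48 108  99  53  42
  118 127  72]
 [ 56  57  39  38  38  78  50  76 127  60  68 133 124  45  67  56  37  53
  116 127  61]
 [ 57  56  39  43  35  75  67  46 129  73  43 115 128 107  66  53  67 12
[... 3708 characters left out ...]
 108 160
  171 172]
 [118 117 117 117 117 112  88 122 167 171 171 163 145 130 129 139 156 163
  171 172]
 [116 117 117 117 118 115  90  99 135 165 172 169 166 164 163 166 170 170
  171 165]
 [117 117 119 117 117 116  90  95 100 133 161 169 170 170 170 168 171 169
  163 135]
 [117 117 119 118 118 117  95  93  93  97 112 137 154 159 160 135 149 141
  117 110]
 [116 119 119 117 116 119 106  81  94  93  92  95  97 102 104  93  99  96
   99 128]
 [117 119 118 117 117 116 114  93  93  97  95  94  93  92  91  91  96 100
  126 136]
 [118 118 120 116 117 114 118 114 106  97  97 100  99 100 103 101 114 118
  124 114]
 [115 118 117 117 116 116 117 119 117 114 103 102 114 126 128 118 120 106
  108 116]]
```

The post comes out at (449.5, -319) and the feeder plate at (537, -101.6), and the two views agree to about 1 mm. Next I'll measure the reel tops by their bores and rims, then the box and the spindles.

```bash
cat > m2.py <<'E'
from vis import *
def holes(n,xy,z,thr,half=24,k=6):
    c=bot.read_camera(n); x,y=xy
    g=cv2.cvtColor(c["pixels"],cv2.COLOR_BGR2GRAY)[y-half:y+half,x-half:x+half]
    g=cv2.resize(g,None,fx=k,fy=k,interpolation=cv2.INTER_CUBIC)
    cs,hi=cv2.findContours((g>thr).astype(np.uint8),cv2.RETR_CCOMP,cv2.CHAIN_APPROX_NONE)
    for q,hh in zip(cs,hi[0]):
        a=cv2.contourArea(q)/k/k
        if a<40: continue
        q=(q+.5)/k-.5+np.array([[x-half,y-half]])
        print(n,"z",z,"hole" if hh[3]>=0 else "outer",round(a),ell(c,q,z),np.round(q[:,0].mean(0),1))
if __name__=="__main__":
    for thr in(90,105): holes("top",(449,250),.084,thr)
    for thr in(110,130): holes("side",(368,350),.084,thr)
    for thr in(105,115): holes("top",(349,208),.038,thr)
    for thr in(120,140): holes("side",(312,260),.038,thr)
    for n,near in(("top",(163,257)),("side",(145,190))):
        c=bot.read_camera(n);H,S,V=cv2.split(cv2.cvtColor(c["pixels"],cv2.COLOR_BGR2HSV))
        x,y=near; print(H[y,x-45:x+45:3],S[y,x-45:x+45:3],V[y,x-45:x+45:3])
E
python3 m2.py
```

```text
top z 0.084 outer 476 [ 444.4 -310.5   52.9   60.2] [446.2 253.7]
top z 0.084 hole 104 [ 450.1 -318.    24.    24.6] [452.7 250.2]
top z 0.084 outer 420 [-158.1  430.1  378.5 2024.2] [457.6 240.9]
top z 0.084 outer 376 [ 441.9 -313.8   41.7   60.9] [449.5 256.8]
top z 0.084 hole 118 [ 450.1 -318.    25.7   26.1] [452.7 250.3]
top z 0.084 outer 365 [ 995.3 -963.3  330.2 1593.3] [457.8 240.6]
side z 0.084 outer 1655 [ 447.6 -316.4   77.    97.3] [365.8 350.1]
side z 0.084 hole 122 [ 434.3 -321.6   26.7   35.5] [365.  354.5]
side z 0.084 hole 115 [ 451.5 -317.5   20.3   22.9] [369.7 343.9]
side z 0.084 outer 1521 [ 447.  -316.3   77.2   97. ] [366.9 349.8]
side z 0.084 hole 166 [ 433.9 -321.7   29.1   38.5] [365.3 354.2]
side z 0.084 hole 140 [ 451.3 -317.6   22.7   24.5] [369.6 344. ]
top z 0.038 outer 509 [ 559.1 -109.3   57.6   58.2] [349.9 206.2]
top z 0.038 hole 84 [ 559.8 -110.    22.7   25.2] [349.8 205.8]
top z 0.038 outer 280 [ 540.5 -104.6  106.9  155.5] [364.9 200.9]
top z 0.038 outer 135 [597.  -60.3  13.8 113.8] [326.6 200.2]
top z 0.038 outer 478 [ 559.1 -109.2   55.9   56
[... 451 characters left out ...]
   29.7] [312.5 255.2]
[21 21 20 20 15 16 15 16 16 16 17 16 16 17 17 16 16 17 17 17 17 16 17 17
 17 16 20 21 20 21] [ 92  90  90  97 141 207 139 146 143 138 143 139 139 142 139 134 139 136
 138 137 134 133 136 135 138 178  97  93  92  93] [125 122 124 123  83  32  88 124 125 126 125 125 125 126 125 124 125 126
 126 125 126 127 126 125 107  33 121 126 125 126]
[20 17 15 15 15 16 15 15 16 16 15 16 16 16 15 16 16 15 16 15 15 16 15 15
 16 15 15 17 16 14] [ 87 104 126 127 126 131 131 131 132 131 133 132 134 131 130 133 133 130
 130 131 133 131 130 132 131 125 119 134 117 109] [158  71 111  90  77 128 152 152 153 152 153 154 152 154 153 152 152 137
 139 154 153 154 153 154 138  88  60  57  59  63]
```

```bash
cat > rb.py <<'E'
from vis import *
from scipy.spatial.transform import Rotation as Ro
def rv(deg):
    a=np.radians(deg); x=np.array([np.cos(a),np.sin(a),0]); z=np.array([0,0,-1.]); return Ro.from_matrix(np.c_[x,np.cross(z,x),z]).as_rotvec()
def rot(deg,p):
    best=None
    for d in(deg,deg+180):
        q=bot.inverse_kinematics(p,rv(d))
        if q is not None and (best is None or abs(q[5])<abs(best[1][5])): best=(rv(d),q)
    return best[0]
def over(x,y,z,deg): p=[x,y,z]; bot.goto(p,rot(deg,p))
def down(x,y,z,v=.15): bot.line_to([x,y,z],max_speed=v)
def st(s=""): print(s,"t",round(bot.current_clock(),1),"tcp",np.round(bot.current_ee_pos(),4),"op",round(bot.current_opening()*92,1),"F",np.round(bot.current_contact_force(),1))
E
python3 - <<'E'
from rb import *
c=bot.read_camera("top");H,S,V=cv2.split(cv2.cvtColor(c["pixels"],cv2.COLOR_BGR2HSV))
k=big(cv2.morphologyEx((S>115).astype(np.uint8),cv2.MORPH_OPEN,np.ones((3,3))),(163,257)); print("box",rect(c,k,.04),rect(c,k,.0),rect(c,k,.004))
cs,_=cv2.findContours(((S>110)&(V>115)).astype(np.uint8)[215:300,120:205],cv2.RETR_EXTERNAL,cv2.CHAIN_APPROX_NONE)
k=max(cs,key=cv2.contourArea)+np.array([[[120,215]]]);print("inner floor",rect(c,k,.004))
for nm,p,d in(("feed",[.5595,-.1085,.15],76.9),("post",[.45,-.318,.15],0),("post90",[.45,-.318,.15],90),("mat",[.538,.116,.15],90),("box",[.46,.32,.15],0)):
  for e in(0,180):
    q=bot.inverse_kinematics(p,rv(d+e)); print(nm,d+e,None if q is None else np.round(q,2))
E
```

```text
box [456.2 315.7 149.5 149.4  88.3] [459.4 327.9 155.  155.   88.3] [459.1 326.7 154.5 154.4  88.3]
inner floor [454.6 323.  126.5 145.6  87.2]
feed 76.9 [-0.4   0.2   1.68 -0.    1.26 -1.75]
feed 256.9 [-0.4   0.2   1.68 -0.    1.26  1.4 ]
post 0 [-0.83  0.15  1.73 -0.    1.25 -0.83]
post 180 [-0.83  0.15  1.73  0.    1.25  2.31]
post90 90 [-0.83  0.15  1.73 -0.    1.25 -2.41]
post90 270 [-0.83  0.15  1.73  0.    1.25  0.74]
mat 90 [-0.01  0.15  1.73 -0.    1.25 -1.58]
mat 270 [-0.01  0.15  1.73  0.    1.25  1.56]
box 0 [ 0.39  0.18  1.71 -0.    1.26  0.39]
box 180 [ 0.39  0.18  1.71 -0.    1.26 -2.75]
```

```bash
python3 - <<'E'
from rb import *
over(.5595,-.1085,.13,76.9); st()
down(.5595,-.1085,.014,.12)
bot.set_gripper(0.0,12); st("grip")
down(.5595,-.1085,.13,.2); st("lift")
over(.456,.318,.13,0); st("box")
down(.456,.318,.008,.12); st()
bot.set_gripper(0.85); down(.456,.318,.15,.25); st("rel")
bot.set_gripper(1.0)
for n in("top","side"): cv2.imwrite(f"pics/{n}1.png",bot.read_camera(n)["pixels"])
E
```

```text
t 3.4 tcp [ 0.5597 -0.1077  0.1301] op 92.4 F [-0.8  0.6  0. ]
grip t 5.1 tcp [ 0.5596 -0.1086  0.0142] op 59.0 F [-0.6  0.2  1.3]
lift t 5.8 tcp [ 0.5586 -0.1081  0.1287] op 59.3 F [-0.2 -0.9 -1.5]
box t 7.5 tcp [0.4565 0.3173 0.1298] op 59.2 F [-0.9 -0.3 -1. ]
 t 8.6 tcp [0.4565 0.3181 0.0082] op 58.9 F [0.3 0.1 1.3]
rel t 9.8 tcp [0.4551 0.3176 0.1485] op 78.0 F [-0.3  0.2 -0. ]
```

View pics/top1.png

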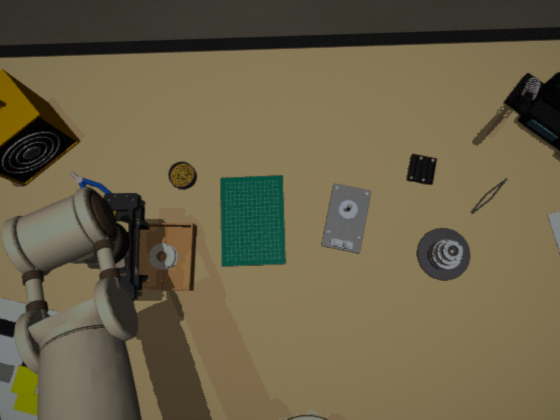

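View pics/side1.png

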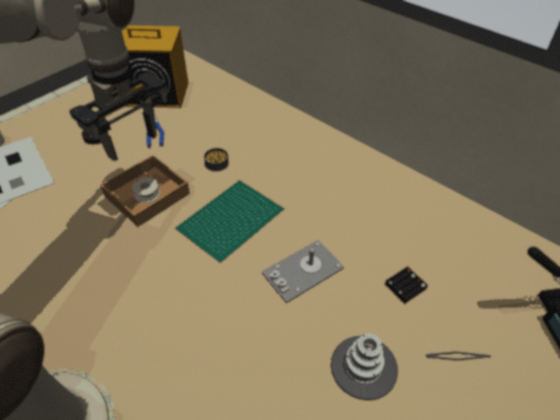

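The empty reel lies flat in the box at top (162,256), and the feeder spindle is bare at (348,209). I'll measure its bearing disc, then move the small reel.

```bash
python3 - <<'E'
from rb import *
from m2 import holes
for t in(105,115): holes("top",(348,209),.010,t)
for t in(135,145): holes("side",(311,264),.010,t)
over(.4505,-.318,.2,90); st()
down(.4505,-.318,.066,.12)
bot.set_gripper(0.0,15); st("grip")
down(.4505,-.318,.16,.1); st("lift")
over(.588,.116,.13,90)
down(.588,.116,.008,.1); st("at")
bot.set_gripper(0.7); down(.588,.116,.15,.25); st("rel")
over(.45,.1,.25,90);over(.4,.2,.25,90); st()
for n in("top","side"): cv2.imwrite(f"pics/{n}2.png",bot.read_camera(n)["pixels"])
E
```

```text
top z 0.01 outer 305 [ 557.3 -106.7   45.7   46.3] [347.8 209. ]
top z 0.01 outer 249 [ 556.6 -126.6   74.8  131.4] [365.5 202.8]
top z 0.01 outer 182 [598.2 -60.2  16.4 131.7] [326.  203.3]
top z 0.01 outer 278 [ 557.3 -106.7   43.6   44.1] [347.8 208.9]
top z 0.01 hole 43 [ 558.9 -105.7   14.3   22.4] [347.6 207.8]
top z 0.01 outer 143 [ 517.3 -152.3   13.6  115.4] [369.3 215.8]
top z 0.01 outer 64 [ 608.8 -144.2   14.1   61.8] [360.8 186.3]
top z 0.01 outer 166 [599.8 -59.9  15.6 130.7] [325.8 203. ]
side z 0.01 outer 136 [ 544.2 -163.5   24.    51.1] [326.5 283.4]
side z 0.01 outer 231 [ 557.8 -106.2   42.5   45.4] [310.2 263.4]
side z 0.01 outer 407 [590.8 -78.7  51.2 122.2] [310.6 245. ]
side z 0.01 outer 125 [ 544.2 -164.1   23.1   49.8] [326.8 283.5]
side z 0.01 outer 199 [ 557.8 -106.2   40.2   42.9] [310.2 263.6]
side z 0.01 outer 123 [ 624.5 -104.1   28.3   48.2] [329.2 245. ]
side z 0.01 outer 238 [574.5 -50.6  35.2  75.6] [297.9 244.6]
 t 12.8 tcp [ 0.4509 -0.3172  0.1999] op 92.0 F [ 0.  -0.3 -0.5]
grip t 14.9 tcp [ 0.4505 -0.318   0.066 ] op 41.1 F [-1.  -0.6 -0.9]
lift t 16.0 tcp [ 0.4501 -0.3175  0.1591] op 41.2 F [-0.8  0.1 -1.5]
at t 19.0 tcp [0.5888 0.116  0.0089] op 41.1 F [ 0.1 -0.3 -0.6]
rel t 20.2 tcp [0.587  0.116  0.1485] op 64.3 F [-0.3  0.5  0.6]
 t 23.4 tcp [0.4001 0.2    0.2499] op 64.1 F [-0.2 -0.2  0.8]
```

View pics/top2.png

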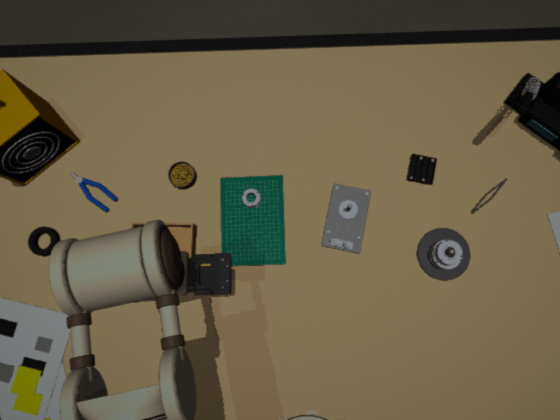

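View pics/side2.png

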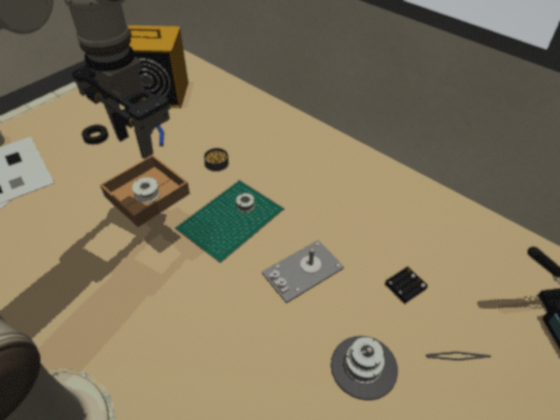

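The small reel stands flat on the mat at top (251,197), and the medium reel is now exposed at about (448,252). I'll measure both, then move the medium one.

```bash
python3 - <<'E'
from m2 import *
holes("top",(251,197),.025,90)
holes("side",(245,202),.025,120)
for t in(90,105): holes("top",(449,251),.062,t)
for t in(110,130): holes("side",(367,353),.062,t)
E
```

```text
top z 0.025 outer 245 [588.6 116.6  40.8  41.6] [250.7 196.7]
top z 0.025 hole 77 [588.7 116.9  23.   23.2] [250.6 196.8]
top z 0.025 outer 152 [642.5 148.1   9.  182.6] [250.  174.2]
side z 0.025 outer 178 [589.2 118.2  40.9  41.9] [244.7 199.3]
side z 0.025 hole 50 [589.5 118.7  21.4  22.5] [244.7 199.1]
side z 0.025 outer 479 [623.3 146.3  68.5 133.6] [245.3 183.6]
top z 0.062 outer 565 [ 445.7 -315.    57.4   62.6] [446.2 254. ]
top z 0.062 hole 94 [ 448.5 -317.7   23.3   23.8] [449.6 251.9]
top z 0.062 outer 393 [ 296.6 -110.3  216.2  625.8] [457.7 242.1]
top z 0.062 outer 516 [ 445.1 -316.2   52.5   61.6] [447.8 255.5]
top z 0.062 hole 105 [ 448.4 -317.6   24.7   25.3] [449.6 251.9]
top z 0.062 outer 350 [ -53.4  336.8  356.8 1761.3] [458.  241.8]
side z 0.062 outer 1569 [ 454.3 -313.9   77.9   94.6] [365.3 350.9]
side z 0.062 hole 99 [ 448.7 -317.7   19.6   22.7] [367.2 350.5]
side z 0.062 outer 1411 [ 452.4 -314.4   79.    91.2] [366.5 349.8]
side z 0.062 hole 138 [ 449.1 -317.6   23.    24. ] [367.  350.8]
```

```bash
python3 - <<'E'
from rb import *
from m2 import holes
bot.set_gripper(1.0)
over(.4486,-.3177,.2,90)
down(.4486,-.3177,.042,.12)
bot.set_gripper(0.0,20); st("grip")
down(.4486,-.3177,.16,.1); st("lift")
over(.493,.116,.13,90)
down(.493,.116,.0075,.1); st("at")
bot.set_gripper(0.8); down(.493,.116,.15,.25); st("rel")
over(.4,.2,.25,90); st()
for n in("top","side"): cv2.imwrite(f"pics/{n}3.png",bot.read_camera(n)["pixels"])
holes("top",(255,242),.027,90)
for t in(90,105): holes("top",(447,253),.038,t)
for t in(110,130): holes("side",(365,359),.038,t)
E
```

```text
grip t 28.4 tcp [ 0.4486 -0.3179  0.0421] op 53.8 F [ 1.  -0.4  1. ]
lift t 29.7 tcp [ 0.4482 -0.3173  0.1591] op 53.6 F [-0.6 -0.4 -3.5]
at t 32.7 tcp [0.4938 0.116  0.0082] op 53.9 F [ 0.2  0.4 -2.7]
rel t 33.9 tcp [0.4921 0.116  0.1487] op 73.4 F [ 0.3 -0.6  0. ]
 t 36.4 tcp [0.4    0.1999 0.2497] op 73.6 F [1.  0.3 0.1]
top z 0.027 outer 428 [493.5 116.5  52.7  53.6] [250.7 237.9]
top z 0.027 hole 84 [493.6 117.   23.   24. ] [250.6 237.8]
top z 0.038 outer 79 [ 414.5 -357.2   23.9   51. ] [467.5 268.7]
top z 0.038 outer 678 [ 446.4 -318.7   64.5   64.7] [447.  253.9]
top z 0.038 hole 76 [ 447.1 -319.5   21.7   23.8] [447.3 253.5]
top z 0.038 outer 145 [ 580.9 -440.   103.1  235.9] [465.3 237.8]
top z 0.038 outer 67 [ 409.2 -358.5   21.    40. ] [467.5 270.2]
top z 0.038 outer 647 [ 446.3 -318.7   62.9   63.3] [446.8 254. ]
top z 0.038 hole 92 [ 447.2 -319.9   24.4   25. ] [447.5 253.4]
top z 0.038 outer 127 [ 482.2 -357.6   38.1   51.3] [465.3 235.9]
side z 0.038 outer 1083 [ 446.9 -318.7   66.5   66.8] [365.1 358.9]
side z 0.038 hole 129 [ 449.2 -318.4   20.9   26.4] [365.4 357.4]
side z 0.038 outer 197 [ 474.6 -300.1   27.5   98.6] [365.8 337.4]
side z 0.038 outer 1022 [ 446.7 -318.7   64.7   64.8] [365.  358.9]
side z 0.038 hole 156 [ 449.3 -318.3   22.4   30.2] [365.8 357. ]
side z 0.038 outer 116 [ 494.2 -315.7   22.    50.3] [377.8 337.6]
side z 0.038 outer 44 [ 459.6 -271.7   11.7   36.9] [348.4 336.1]
```

View pics/top3.png

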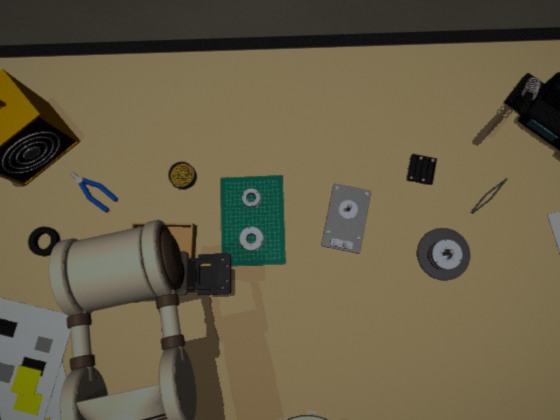

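View pics/side3.png

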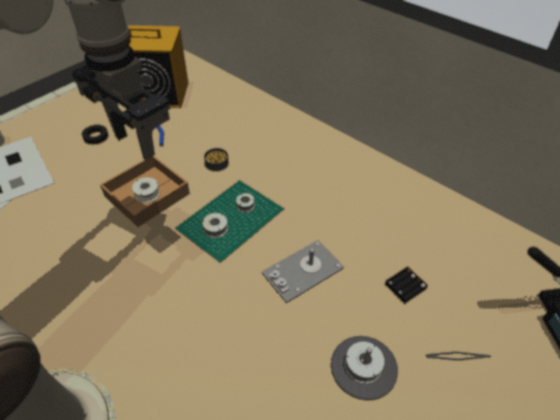

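Both reels are flat on the mat at top (251,197) and (251,238). The wide reel measures (446.5, -318.7) and the views agree. It goes to the feeder now.

```bash
python3 - <<'E'
from rb import *
from m2 import holes
bot.set_gripper(1.0)
over(.4465,-.3187,.2,90)
down(.4465,-.3187,.1,.2); down(.4465,-.3187,.014,.08)
bot.set_gripper(0.0,30); st("grip")
down(.4465,-.3187,.16,.1); st("lift")
over(.5574,-.1065,.13,76.9);st()
down(.5574,-.1065,.055,.08);st("half")
if abs(bot.current_contact_force()[2])<12:
    down(.5574,-.1065,.0145,.08); st("at")
    bot.set_gripper(0.92); down(.5574,-.1065,.15,.2); st("rel")
    over(.4,.2,.25,90); st()
for n in("top","side"): cv2.imwrite(f"pics/{n}4.png",bot.read_camera(n)["pixels"])
holes("top",(350,206),.038,105); holes("side",(312,256),.038,140)
E
```

```text
grip t 41.5 tcp [ 0.4467 -0.319   0.0143] op 66.5 F [-0.7 -1.2  1.1]
lift t 43.1 tcp [ 0.4461 -0.3183  0.1592] op 66.1 F [ 0.1  0.7 -3.8]
 t 44.1 tcp [ 0.5573 -0.1074  0.13  ] op 66.3 F [ 0.2  0.6 -3.6]
half t 45.2 tcp [ 0.558  -0.1067  0.0557] op 66.3 F [ 0.8 -0.9 -3.3]
at t 45.8 tcp [ 0.5566 -0.1061  0.0139] op 66.3 F [-3.4  2.   1.3]
rel t 47.1 tcp [ 0.5565 -0.1062  0.1487] op 85.1 F [-0.8 -0.1  0.1]
 t 49.5 tcp [0.4001 0.1998 0.2498] op 84.4 F [-0.7 -0.   0.3]
top z 0.038 outer 634 [ 556.7 -105.4   64.3   64.8] [348.3 207.2]
top z 0.038 hole 76 [ 557.3 -106.    22.2   23.8] [347.9 206.8]
top z 0.038 outer 531 [ 560.8 -109.4  114.6  127.8] [352.2 197.7]
side z 0.038 outer 1369 [575.1 -89.5 100.  107.8] [313.3 246.1]
side z 0.038 hole 97 [ 557.9 -103.9   24.3   27.4] [310.3 254.9]
```

View pics/top4.png

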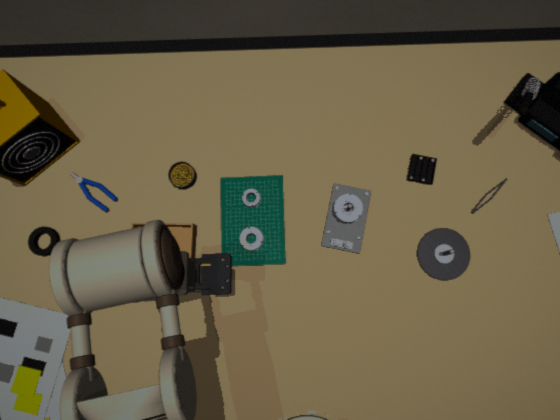

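View pics/side4.png

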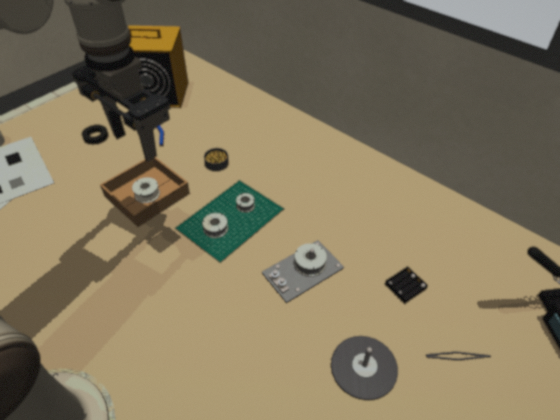

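The wide reel is seated on the feeder at top (348,207), and the post is bare at (444,254). I'll confirm the post axis from its bearing disc, then put the medium and small reels back.

```bash
python3 - <<'E'
from rb import *
from m2 import holes
for n,p,ts in(("top",(444,254),(85,95)),("side",(366,365),(105,120))):
    for t in ts: holes(n,p,.010,t,half=18)
bx,by=.4495,-.319
bot.set_gripper(1.0)
over(.4935,.1165,.15,90); down(.4935,.1165,.008,.12)
bot.set_gripper(0.0,20); st("grip")
down(.4935,.1165,.16,.15)
over(bx,by,.15,90); down(bx,by,.06,.08); st("half")
if abs(bot.current_contact_force()[2])<12:
    down(bx,by,.0155,.08); st("at")
    bot.set_gripper(0.8); down(bx,by,.17,.2); st("rel")
    over(.4,.2,.25,90); st()
for n in("top","side"): cv2.imwrite(f"pics/{n}5.png",bot.read_camera(n)["pixels"])
for t in(90,105):holes("top",(446,253),.034,t)
for t in(110,130):holes("side",(366,360),.034,t)
E
```

```text
top z 0.01 outer 300 [ 449.6 -319.9   44.    44.3] [444.  253.3]
top z 0.01 hole 49 [ 450.9 -323.5   11.2   30.6] [445.1 252.7]
top z 0.01 outer 286 [ 449.6 -319.8   42.8   43.3] [444.  253.3]
top z 0.01 hole 57 [ 451.  -323.9   12.1   33.3] [445.4 252.6]
side z 0.01 outer 423 [ 449.  -320.4   43.7   46.5] [364.3 364.2]
side z 0.01 outer 380 [ 449.1 -320.5   42.2   44.5] [364.1 364.4]
grip t 54.7 tcp [0.4935 0.1165 0.0081] op 53.3 F [ 0.4 -0.5  1. ]
half t 58.7 tcp [ 0.45   -0.3195  0.0607] op 53.6 F [-0.7  0.5 -2.5]
at t 59.4 tcp [ 0.4492 -0.3186  0.0147] op 53.2 F [ 0.  -0.2 -3.1]
rel t 60.8 tcp [ 0.4488 -0.3183  0.1686] op 73.4 F [-0.3 -0.1 -0.4]
 t 62.7 tcp [0.4001 0.1996 0.2496] op 73.5 F [ 0.8  0.1 -0.7]
top z 0.034 outer 61 [ 407.8 -358.    19.8   37.4] [466.5 270.8]
top z 0.034 outer 445 [ 449.3 -317.7   52.4   52.8] [445.8 252.8]
top z 0.034 hole 71 [ 449.5 -319.    21.7   22.2] [446.4 252.4]
top z 0.034 outer 122 [ 483.8 -355.3   41.5   47.2] [463.7 234.9]
top z 0.034 outer 51 [ 405.7 -358.5   17.6   33. ] [466.6 271.6]
top z 0.034 outer 421 [ 449.2 -317.6   50.9   51.4] [445.9 252.8]
top z 0.034 hole 86 [ 449.5 -319.5   23.1   25.1] [446.6 252.4]
top z 0.034 outer 108 [ 487.9 -360.    31.1   44.1] [464.3 234.5]
side z 0.034 outer 716 [ 449.6 -317.7   54.3   54.8] [365.2 358.3]
side z 0.034 hole 117 [ 452.1 -317.6   20.5   25.8] [365.6 357.1]
side z 0.034 outer 124 [ 496.7 -319.5   24.8   45. ] [380.2 339.2]
side z 0.034 outer 665 [ 449.5 -317.7   52.4   52.8] [365.2 358.2]
side z 0.034 hole 145 [ 452.4 -317.4   22.2   28.6] [365.5 356.9]
side z 0.034 outer 105 [ 499.5 -321.2   21.9   39.4] [381.7 339.2]
```

View pics/side5.png

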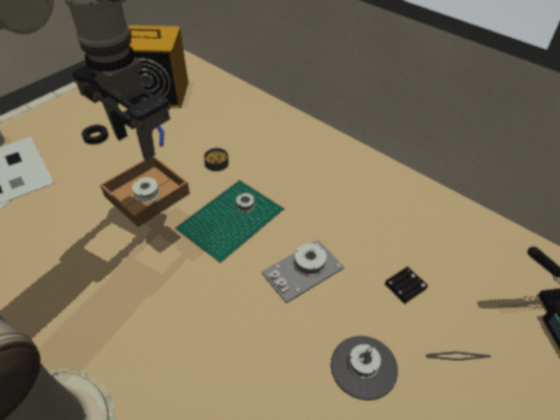

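The medium reel is flat on the post at side (365,358), and both views put it at (449.4, -317.7). The small one follows.

```bash
python3 - <<'E'
from rb import *
from m2 import holes
bx,by=.4495,-.3185
over(.5887,.1167,.15,90); down(.5887,.1167,.008,.12)
bot.set_gripper(0.0,15); st("grip")
down(.5887,.1167,.16,.15)
over(bx,by,.16,90); down(bx,by,.065,.08); st("half")
if abs(bot.current_contact_force()[2])<12:
    down(bx,by,.0398,.06); st("at")
    bot.set_gripper(0.65); down(bx,by,.18,.2); st("rel")
    over(.4,.2,.25,90); st()
for n in("top","side"): cv2.imwrite(f"pics/{n}6.png",bot.read_camera(n)["pixels"])
for t in(90,105):holes("top",(447,252),.056,t)
for t in(110,130):holes("side",(366,354),.056,t)
t=cv2.imread("pics/top6.png")[145:285,315:475];s=cv2.imread("pics/side6.png")[220:400,250:430]
cv2.imwrite("pics/c6.png",np.hstack([cv2.resize(t,(400,350),interpolation=2),cv2.resize(s,(350,350),interpolation=2)]))
E
```

```text
grip t 67.5 tcp [0.5887 0.1167 0.0081] op 41.2 F [-0.3 -0.5  1.3]
half t 71.6 tcp [ 0.4499 -0.3189  0.0657] op 41.1 F [-0.5  0.  -0.2]
at t 72.2 tcp [ 0.4492 -0.3182  0.039 ] op 41.2 F [ 0.7  0.2 -1.7]
rel t 73.5 tcp [ 0.4489 -0.3178  0.1786] op 59.8 F [ 0.2 -0.6 -0.1]
 t 75.4 tcp [0.4002 0.1996 0.2497] op 59.9 F [0.2 0.4 0.7]
top z 0.056 outer 68 [ 413.  -353.3   20.    44.4] [467.8 268.1]
top z 0.056 outer 364 [ 447.7 -313.3   48.5   50. ] [444.4 252.4]
top z 0.056 hole 83 [ 449.  -316.4   21.3   24.4] [448.6 251.7]
top z 0.056 outer 168 [ 508.9 -376.    66.2   70.2] [464.2 237.1]
top z 0.056 outer 42 [ 497.5 -273.8   14.6   31.7] [427.5 229.9]
top z 0.056 outer 57 [ 410.6 -353.8   18.4   38.7] [468.  269.1]
top z 0.056 outer 323 [ 447.7 -313.4   46.3   49. ] [445.1 252.4]
top z 0.056 hole 97 [ 449.  -316.5   22.9   25.6] [448.8 251.7]
top z 0.056 outer 148 [ 418.6 -285.8   95.9  210.8] [464.  235.1]
side z 0.056 outer 679 [ 443.1 -320.    49.9   56.5] [364.2 358.9]
side z 0.056 hole 102 [ 448.8 -317.2   19.6   22.7] [366.5 352.1]
side z 0.056 outer 443 [ 474.6 -303.5   38.2   92.3] [367.1 335.2]
side z 0.056 outer 585 [ 442.7 -320.    47.4   55. ] [364.4 358.9]
side z 0.056 hole 127 [ 449.  -317.1   22.    24.2] [366.6 351.9]
side z 0.056 outer 407 [ 475.1 -303.1   36.2   92.1] [367.2 334.8]
```

View pics/c6.png

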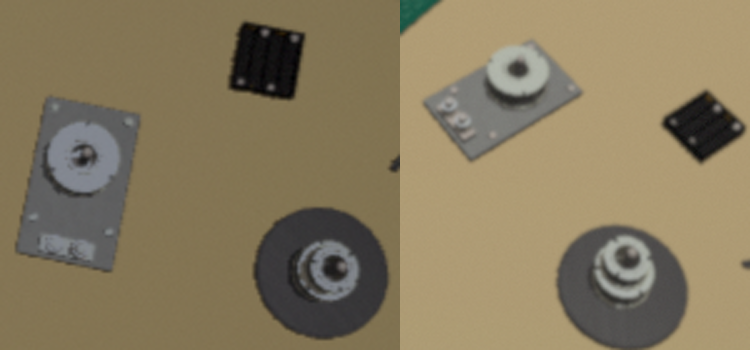

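View pics/side6.png

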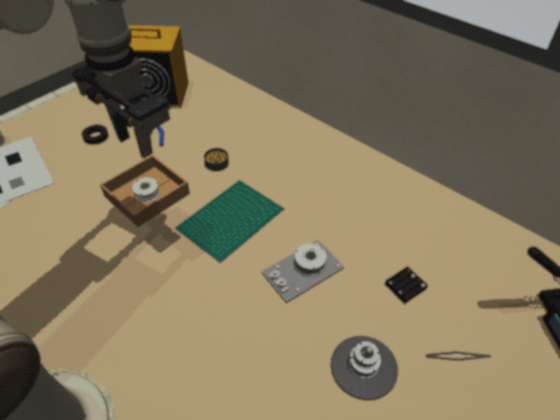

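The wide reel is on the feeder, the medium and small reels are stacked on the post at side (366,355), and the empty reel is in the box at (146,188). The battery holder and the tin haven't moved, and the arm is clear of everything.

```bash
python3 - <<'E'
from workcell import bot
bot.hold(0.3); print(bot.job_done(), bot.current_clock())
E
```

```text
the job is handed in; nothing more can be done
the job is handed in; nothing more can be done
```

I finished the job and handed it in at about 76 s on the robot's clock (limit 144 s). I moved the reels in this order:
1. The empty reel went from the feeder into the cardboard box.
2. The small reel, then the medium reel, went onto the mat.
3. The wide reel went onto the feeder spindle.
4. The medium reel went back onto the post's base, with the small reel on top of it.

**Last checks:** both cameras show the empty reel flat in the box and the wide reel seated flat on the feeder. The medium and small reels are stacked on the post, with bores within about 3 mm of its axis by most fits; the spindle fit allows 7 mm. The battery holder and the tin look unmoved. Wrist force readings stayed below 5 N wherever I sampled them, and the gripper was empty and well clear at hand-in.

**Disagreements:** the two cameras differed by 1–2 mm at most points. The largest was about 2.5 mm, on one fit to the medium reel's bore. I did no numeric re-measurement of the empty reel in the box or of the bystanders; those were judged from the pictures only.

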